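# Sort loose pedal parts back into the stock bins

## Robot

A 7-joint arm with a two-finger parallel gripper is mounted at the origin on the work surface. World frame = base frame: x ahead of the robot, y to its left, z up, the work surface at z = 0. Lengths are in m, angles in rad, forces in N, time in s.
With the tool pointing down it reaches from about 0.4 to 0.875 m from the base axis. Payload 19.3 kg.
Tool frame: the origin (TCP) lies on the centre line of the jaws, within the pads' length; the fingertips stand 14 mm ahead of it and the grasp point (between the pads) lies 5 mm behind it (bot.tip_extent is the distance from the TCP to the fingertips, in m); z points along the fingers, y is the line along which they close (so a half turn about z gives the same grasp; the last joint's range is limited). The gripper opens to 85 mm and grips with 20 to 120 N. Pads are 22 mm wide; open, the fingers measure 114 mm over their backs; the gripper's body (76 mm by 85 mm) begins 54 mm behind the grasp point. The pads swing forward as they close: fully open they stand 13 mm farther back than shut.
Start: joints at [-1.228, 0.521, -0.036, 1.599, 0.021, 1.021, -0.113], TCP at [0.251, 0.572, 0.245] pointing down, gripper open.
Joint ranges: [-2.91, 2.91], [-0.3, 2.13], [-1.5, 1.42], [0.17, 2.43], [-1.26, 4.41], [0.16, 1.93], [-2.52, 2.52]. Speed limits (rad/s): [1.89, 1.89, 2.39, 2.39, 3.01, 3.01, 3.01].

## Interface

Orientations are given as [roll, pitch, yaw] about the fixed x, y, z axes, in that order (R = Rz(yaw) Ry(pitch) Rx(roll)).
In Python, from workcell import monitor, grab_frame, camera_model, bot gives the robot as it stands.
- The arm moves only by the tool move_arm, never from a script. Its argument "moves" is a list of rows, each a list of 4 numbers: the shift along the world's x, y, z in mm, then the turn about the world's z in rad. A call has 1 to 12 rows; each row is the pose to reach, as a shift and turn from the pose commanded when the call began; what a row does not reach only later rows make up. A row lasts 1/8 s, in which the tool goes at most 62.5 mm and 10.7 degrees, less where a joint would pass 70% of its speed; a pose out of reach is approached as far as the arm can. A call with a gripper value outside its range is refused whole. "gripper" is the opening, from 0 (shut) to 1 (fully open), set as the call begins (left out, the last holds). The fingers move at their own pace and stop on an object; "newtons" is the grip in N (left out, the last holds). Time passes only in rows, so rows that repeat a pose let the fingers close. It gives the time, the measured TCP pose, the force, the opening and the grip force at its end, in the units of the state.
- monitor.observe(): the state, without advancing time (a new reading comes with each control period).
- grab_frame(name): name is "side" or "top" or "wrist"; returns the picture (420x560x3 uint8, blue, green, red); there is no depth.
- camera_model(name): a dict with "vfov" (degrees; the focal length in pixels is half the picture's height over the tangent of half this angle, whatever the lens; pixels are square), "cx", "cy" (the principal point, pixels), "R" (3x3) and "t" (3): a world point X has camera coordinates R X + t; the wrist camera has in their place "T_tool_cam" (4x4, takes a point from camera to tool coordinates, whose origin is the TCP and whose axes are the flange's). Camera axes: x right, y down, z forward; pixel columns grow to the right and rows downward; lengths in m; the calibration is good to about 2 mm. The wrist camera is an equidistant fisheye: a pixel r from the principal point sees the ray r / f radians off the axis. A picture is of the moment at which its call begins: read the wrist's pose just before it. camera_model takes no time and is no camera call.
- bot.job_done(): hands the job in; it is judged then, once.
The state is a dict: "clock": time; "qpos": joint angles; "qd": joint speeds; "joint_efforts": joint torques, N m; "position": TCP position; "tool_rot": TCP orientation; "force": force on the tool from outside, world axes, zero at the start; "moment": the same for the moment, N m; "grip_width": finger opening in m; "finger_force": force on a finger pad.
Only numpy, scipy, OpenCV 4.12 (cv2) and the standard library are available. Lean on these libraries where they do the work, as an engineer would, in place of code of your own. Each camera call takes 0.05 s, during which the arm holds its last target. There are 200 camera calls.

## Task

Put the five loose effect-pedal parts from the mat away into the three stock bins, going by what already lies in each bin and not by its colour: both knobs in with the knobs, both footswitches in with the footswitches, the jack socket in with the jack sockets. Lower each part into its bin before letting go instead of dropping it, so that it ends up lying inside, below the rim. Leave the battery and the flux tin lying where they are.

Things in the scene. Friction and masses are not known exactly. Their poses are not given: they have to be found in the camera images.
- knob_red: round red control knob with a white pointer line, standing face up: diameter 28, 20 high. Origin: centre of its underside, z up; yaw does not matter. 14 to 28 g. Sizes in mm.
- knob_cream: round cream control knob with a black pointer line, standing face up: diameter 28, 20 high. Origin: centre of its underside, z up; yaw does not matter. 14 to 28 g. Sizes in mm.
- switch_blue: footswitch lying on its side: blue square body 18 wide and 18 high, brass lugs at one end, chrome threaded bush and plunger at the other. Origin: underside below the middle of the body; x along the switch towards the plunger (over all x -15 to +30, body x -10 to +12), z up. Grip the body across y. 20 to 40 g. Sizes in mm.
- switch_green: footswitch lying on its side: green square body 18 wide and 18 high, brass lugs at one end, chrome threaded bush and plunger at the other. Origin: underside below the middle of the body; x along the switch towards the plunger (over all x -15 to +30, body x -10 to +12), z up. Grip the body across y. 20 to 40 g. Sizes in mm.
- jack: enclosed jack socket lying flat: black block body 26 (x) x 22 (y) x 15 high with a chrome threaded collar 11 long at its +x end and small solder tags at -x. Origin: underside below the middle of the block, z up. Grip across y. 15 to 31 g. Sizes in mm.
- bin_knobs: blue hopper bin, knobs in its rear; fixed, 165 (x) x 130 (y), walls and floor 3 thick. Origin: underside, middle of the FREE floor (inside: x -50 to +45, y -60 to +60). x points from front lip (x -53) to back wall (x +108), z up. Front lip and sides 30 high, sides rising from x -20 to 65 high from x +20 back. Fixed stock at x +47 to +107, up to 23 high. Sizes in mm.
- bin_switches: red hopper bin, footswitches in its rear; fixed, 165 (x) x 130 (y), walls and floor 3 thick. Origin: underside, middle of the FREE floor (inside: x -50 to +45, y -60 to +60). x points from front lip (x -53) to back wall (x +108), z up. Front lip and sides 30 high, sides rising from x -20 to 65 high from x +20 back. Fixed stock at x +47 to +107, up to 23 high. Sizes in mm.
- bin_jacks: yellow hopper bin, jack sockets in its rear; fixed, 165 (x) x 130 (y), walls and floor 3 thick. Origin: underside, middle of the FREE floor (inside: x -50 to +45, y -60 to +60). x points from front lip (x -53) to back wall (x +108), z up. Front lip and sides 30 high, sides rising from x -20 to 65 high from x +20 back. Fixed stock at x +47 to +107, up to 23 high. Sizes in mm.
- battery: bystander, stays where it is: block battery lying flat, light grey with an orange end, 48 (x) x 26 (y) x 17 high, loose. Origin: underside, near the middle; x towards the terminals. Sizes in mm.
- flux_tin: bystander, stays where it is: small round aluminium tin with a yellow disc on its lid, diameter 46, 18 high, loose. Origin: centre of its underside. Sizes in mm.
Things that resemble listed ones, but are neither listed nor needed, are in the scene too. Of the things like the knob_red, leave any that is pink; of the rest the smaller one is meant.

How it is judged:
By the outcome, as a careful person would: the job done as asked, in the order asked, and still so for the second after the job is handed in, with the robot touching nothing.
It also fails if it takes over 112 s, if anything falls off the work surface, if the arm or the gripper's body presses on something with over 40 N, if the wrist force passes 120 N, or if a joint passes its speed limit or range.

## Working session

There is one attempt and no reset: what is moved stays moved. The work goes in short steps, Python scripts to look and compute and a tool call to move; the robot and the scene stay as the last step left them, time stands still between calls to the robot, and variables do not carry over. Pictures are saved under pics/ and viewed, at most 14 in all, crops included, and the job is handed in when it is done.

Besides the shell and the picture viewer there is one more tool, called by a JSON object that holds its "api" and its "payload", one argument or row to a line. move_arm: Moves the arm, as the interface text tells. Its arguments: {"type":"object","properties":{"moves":{"type":"array","items":{"type":"array","items":{"type":"number"}}},"gripper":{"type":"number"},"newtons":{"type":"number"}},"required":["moves"]}

```bash
ls; mkdir -p pics
python3 - <<'E'
from workcell import monitor, grab_frame, camera_model, bot
import cv2
for n in("top","side"):
    cv2.imwrite(f"pics/{n}0.png",grab_frame(n)); m=camera_model(n); print(n,m)
print(camera_model("wrist")); s=monitor.observe(); print(s["clock"],s["position"],s["tool_rot"],s["grip_width"],bot.tip_extent)
E
```

```text
pics
top {'vfov': 45.42238436221345, 'cx': 279.1367450291018, 'cy': 209.65282160004972, 'R': array([[ 0.01849232, -0.9996742 , -0.01759347],
       [-0.99588452, -0.016855  , -0.08905014],
       [ 0.08872459,  0.01916781, -0.99587175]]), 't': array([0.00438592, 0.50481067, 1.01967301])}
side {'vfov': 42.77348128027094, 'cx': 281.69951859117447, 'cy': 211.25753515508418, 'R': array([[ 0.775211  , -0.63168878, -0.0041462 ],
       [-0.4904897 , -0.59776884, -0.63410746],
       [ 0.3980801 ,  0.49360074, -0.77323382]]), 't': array([-0.37855293,  0.28613749,  1.11229527])}
{'vfov': 65.70646984690485, 'cx': 280.7428495641394, 'cy': 213.69746907375355, 'T_tool_cam': array([[ 7.63274668e-04, -9.45047525e-01, -3.26932092e-01,
         8.39185006e-02],
       [ 9.99999675e-01,  8.06733911e-04,  2.66885247e-06,
        -5.84154385e-04],
       [ 2.61225013e-04, -3.26931987e-01,  9.45047833e-01,
        -1.28865173e-01],
       [ 0.00000000e+00,  0.00000000e+00,  0.00000000e+00,
         1.00000000e+00]])}
0.1 [0.25064428 0.57224898 0.24478599] [-3.14060346e+00  4.80600589e-05  2.72881445e+00] 0.08538508508251226 0.014
```

View pics/top0.png

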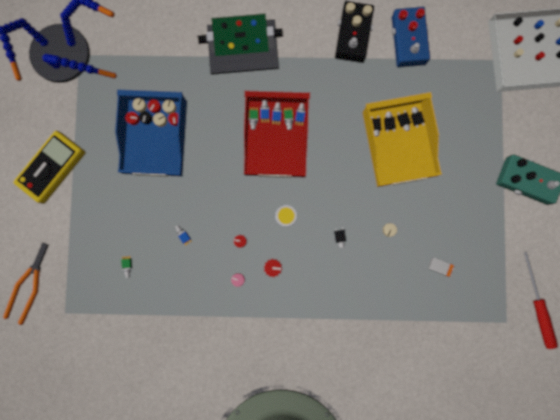

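View pics/side0.png

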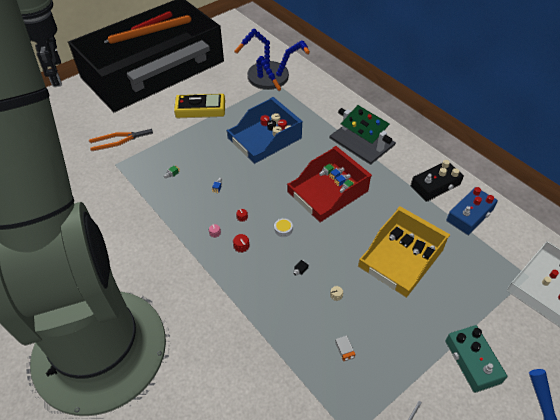

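Top view: small red knob (240,241), big red (273,268), pink (238,280), cream (390,230), jack (340,237), blue switch (183,234), green switch (127,266), tin (286,215), battery (442,267). Bins: left blue holds knobs, red holds switches, yellow holds jacks. The side view shows the same.

```bash
cat > h.py <<'E'
import numpy as np, cv2
from workcell import monitor, grab_frame, camera_model, bot
from scipy.spatial.transform import Rotation as Rn
def pose():
    s=monitor.observe(); return np.array(s["position"]),Rn.from_euler("xyz",s["tool_rot"]).as_matrix()
def ray(name,uv,P=None):
    m=camera_model(name); f=210/np.tan(np.radians(m["vfov"]/2))
    d=np.array([uv[0]-m["cx"],uv[1]-m["cy"]])/f
    if name=="wrist":
        r=np.hypot(*d); v=np.array([*(d/r*np.sin(r)),np.cos(r)]); T=m["T_tool_cam"]; p,R=P
        return p+R@T[:3,3], R@T[:3,:3]@v
    v=np.array([d[0],d[1],1]); return -m["R"].T@m["t"], m["R"].T@v
def onz(o,v,z): return o+v*(z-o[2])/v[2]
def tri(rays):
    A=0;b=0
    for o,v in rays:
        v=v/np.linalg.norm(v);M=np.eye(3)-np.outer(v,v);A=A+M;b=b+M@o
    X=np.linalg.solve(A,b); return X,max(np.linalg.norm(np.cross(X-o,v/np.linalg.norm(v))) for o,v in rays)
def proj(name,X,P=None):
    m=camera_model(name); f=210/np.tan(np.radians(m["vfov"]/2))
    if name=="wrist":
        T=m["T_tool_cam"];p,R=P; c=T[:3,:3].T@(R.T@(X-p)-T[:3,3]); r=np.arctan2(np.hypot(c[0],c[1]),c[2]); k=f*r/np.hypot(c[0],c[1])
        return np.array([m["cx"]+c[0]*k,m["cy"]+c[1]*k])
    c=m["R"]@X+m["t"]; return np.array([m["cx"]+f*c[0]/c[2],m["cy"]+f*c[1]/c[2]])
def mask(im,kind):
    h=cv2.cvtColor(im,cv2.COLOR_BGR2HSV); lo,hi={"red":((170,130,70),(8,255,255)),"blue":((105,120,40),(125,255,255)),"green":((45,100,40),(85,255,255)),
     "cream":((15,40,150),(32,130,255)),"black":((0,0,0),(180,255,60)),"yellow":((22,150,120),(34,255,255)),"orange":((5,130,120),(18,255,255)),"pink":((160,60,120),(180,160,255))}[kind]
    if lo[0]>hi[0]: return cv2.inRange(h,(lo[0],*lo[1:]),(180,*hi[1:]))|cv2.inRange(h,(0,*lo[1:]),hi)
    return cv2.inRange(h,lo,hi)
def blob(im,kind,uv,r=14):
    m=mask(im,kind); z=np.zeros_like(m); u,v=map(int,uv); s=np.s_[max(v-r,0):v+r,max(u-r,0):u+r]; z[s]=m[s]
    n,l,st,c=cv2.connectedComponentsWithStats(z)
    if n<2: return None,0,None
    i=1+np.argmax(st[1:,4]); cn=max(cv2.findContours((l==i).astype('uint8'),0,1)[0],key=cv2.contourArea)
    return c[i],st[i,4],cn
E
python3 - <<'E'
from h import *
t=grab_frame("top");s=grab_frame("side")
for n,k,a,b in [("knob_red","red",(240,241),(242,214)),("bigred","red",(273,268),(241,242)),("cream","cream",(390,230),(337,293)),("swb","blue",(183,236),(217,185)),("swg","green",(127,265),(171,171)),("jack","black",(340,237),(300,268)),("tin","yellow",(286,215),(284,227)),("batt_or","orange",(448,269),(350,355))]:
    A,na,_=blob(t,k,a);B,nb,_=blob(s,k,b)
    if A is None or B is None: print(n,A,B);continue
    X,e=tri([ray("top",A),ray("side",B)]); print(n,A.round(1),na,B.round(1),nb,(X*1000).round(1),"err",round(e*1000,1))
# bins: interior corners via rim (manual), estimate from mask of bin colour
for n,k in(("knobs","blue"),("switches","red"),("jacks","yellow")):
    c=max(cv2.findContours(mask(t,k)[85:195],0,1)[0],key=cv2.contourArea)+[0,85]
    q=cv2.boxPoints(cv2.minAreaRect(c)); print(n,[(onz(*ray("top",p),.03)[:2]*1000).round() .tolist() for p in q],q.round().tolist())
big=cv2.resize(t[215:290,110:460],None,fx=2.28,fy=2.28*1,interpolation=3)
b2=cv2.resize(t[85:195,105:450],None,fx=2.3,fy=2.3,interpolation=3)
w=min(big.shape[1],b2.shape[1]); cv2.imwrite("pics/c1.png",np.vstack([b2[:,:w],big[:,:w]]))
E
```

```text
knob_red [240.4 241. ] 90 [241.8 214.8] 99 [438.2  93.7  10.3] err 0.5
bigred [271.8 267.5] 182 [240.7 242.6] 214 [384.7  26.6  11.6] err 0.0
cream [389.7 229.1] 123 [336.7 290.6] 82 [ 468.3 -216.3   18. ] err 0.2
swb [183.9 237. ] 67 [216.7 185.1] 50 [444.5 211.6  14.2] err 0.0
swg [126.  262.7] 71 [173.7 170.1] 51 [389.  332.3   9.5] err 0.1
jack [339.7 235.7] 92 [301.5 266.6] 114 [ 453.6 -114.3    7.8] err 0.2
tin [285.7 215.3] 170 [283.2 225. ] 119 [ 4.933e+02 -3.000e-01  1.780e+01] err 0.4
batt_or [449.6 270.2] 32 [348.4 354.1] 47 [ 386.3 -339.3   16.2] err 0.1
knobs [[578.0, 360.0], [754.0, 360.0], [749.0, 215.0], [574.0, 217.0]] [[114.0, 172.0], [118.0, 90.0], [186.0, 93.0], [182.0, 175.0]]
switches [[577.0, 92.0], [755.0, 90.0], [752.0, -43.0], [575.0, -40.0]] [[242.0, 174.0], [245.0, 91.0], [308.0, 93.0], [305.0, 176.0]]
jacks [[728.0, -156.0], [756.0, -298.0], [585.0, -327.0], [557.0, -187.0]] [[362.0, 105.0], [430.0, 92.0], [445.0, 173.0], [376.0, 186.0]]
```

View pics/c1.png

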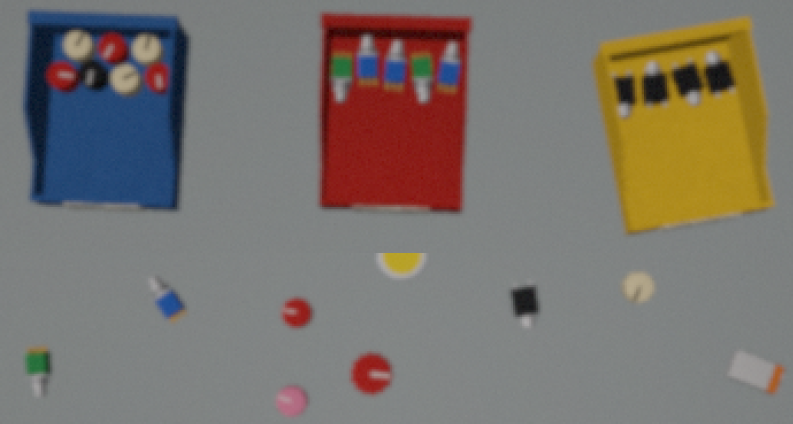

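The crop shows the stock: left blue bin has knobs, red has footswitches, yellow has jacks. Blue switch plunger points to +x/+y, green's to −x, jack collar to −x. Heights agree with the sizes. Now I move over the small red knob.

{"api": "move_arm", "payload": {
  "moves": [
    [187,-478,-100,-1.158],
    [187,-478,-100,-1.158],
    [187,-478,-100,-1.158],
    [187,-478,-100,-1.158],
    [187,-478,-100,-1.158],
    [187,-478,-100,-1.158],
    [187,-478,-100,-1.158],
    [187,-478,-100,-1.158],
    [187,-478,-100,-1.158],
    [187,-478,-100,-1.158],
    [187,-478,-100,-1.158]
  ],
  "gripper": 0.75
}}

```text
clock: 1.58
position: [0.4376, 0.0952, 0.1454]
tool_rot: [-3.142, -0.0, 1.571]
force: [-0.3, 1.0, 0.8]
grip_width: 0.0641
finger_force: 0.0
```

Run:
```python
from h import *
P=pose(); w=grab_frame("wrist"); cv2.imwrite("pics/w1.png",w); print(P[0],monitor.observe()["tool_rot"])
uv=proj("wrist",np.array([.438,.094,.010]),P); c,n,cn=blob(w,"red",uv,45); print("pred",uv,"blob",c,n)
o=ray("wrist",c,P); print("z.010",onz(*o,.010)*1000, tri([o,ray("top",(240.4,241.0)),ray("side",(241.8,214.8))]))
A=lambda n,a,b:print(n,(onz(*ray("top",a),.03)*1000).round(1),(onz(*ray("top",b),.03)*1000).round(1))
A("knobs",(118.9,172.8),(182.4,175.4));A("sw",(245,174.6),(305.9,176.3));A("jk",(378,186.3),(441,175))
```

```text
[0.43760191 0.09523914 0.14536015] [ 3.14157395e+00 -3.69533693e-04  1.57219366e+00]
pred [280.96240666 206.46129641] blob [280.94172494 207.72610723] 858
z.010 [437.98412886  92.86481706  10.        ] (array([0.43799909, 0.09336721, 0.01089632]), np.float64(0.0005304013481149208))
knobs [575.6 349.2  30. ] [572.2 215.9  30. ]
sw [575.9  85.5  30. ] [574.3 -41.   30. ]
jk [ 555.8 -190.    30. ] [ 581.4 -319.5   30. ]
```

View pics/w1.png

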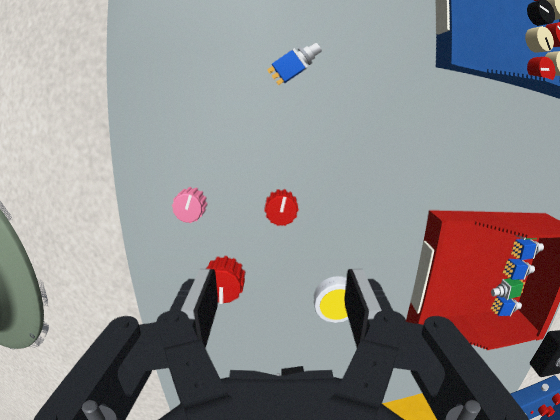

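The wrist view has the small red knob at (281,208), matching the other views within 1 mm, with the big red (225,280) and pink (189,205) knobs clear of the fingers. I descend and grip.

{"api": "move_arm", "payload": {
  "moves": [
    [0,-1,-60,0],
    [0,-1,-105,0],
    [0,-1,-128,0],
    [0,-1,-128,0]
  ]
}}

```text
clock: 2.12
position: [0.4368, 0.0941, 0.0163]
tool_rot: [-3.139, 0.001, 1.572]
force: [-0.2, 0.1, 1.0]
grip_width: 0.0641
finger_force: 0.0
```

{"api": "move_arm", "payload": {
  "moves": [
    [0,0,0,0],
    [0,0,0,0],
    [0,0,0,0],
    [0,0,0,0],
    [0,0,0,0]
  ],
  "gripper": 0,
  "newtons": 35
}}

```text
clock: 2.75
position: [0.4383, 0.094, 0.0185]
tool_rot: [3.14, -0.001, 1.571]
force: [-1.8, 0.7, 13.1]
grip_width: 0.0268
finger_force: 33.5
```

{"api": "move_arm", "payload": {
  "moves": [
    [0,0,50,0],
    [40,40,95,0],
    [80,85,95,0],
    [120,130,95,0],
    [160,175,95,0],
    [190,216,95,0],
    [190,216,95,0],
    [190,216,95,0],
    [190,216,95,0]
  ]
}}

```text
clock: 3.88
position: [0.6276, 0.3086, 0.113]
tool_rot: [3.141, 0.0, 1.57]
force: [0.2, 0.2, -0.2]
grip_width: 0.0266
finger_force: 34.9
```

Run:
```python
from h import *
P=pose(); w=grab_frame("wrist"); t=grab_frame("top");s=grab_frame("side");cv2.imwrite("pics/w2.png",w); cv2.imwrite("pics/t2.png",np.vstack([cv2.resize(x,None,fx=3,fy=3) for x in (t[80:190,60:200],s[70:170,200:340])])); print(P[0],monitor.observe()["grip_width"],monitor.observe()["force"])
```

```text
[0.62758468 0.30858365 0.1129555 ] 0.02636853691503004 [-0.65614301 -0.3633853  -0.24530466]
```

View pics/w2.png

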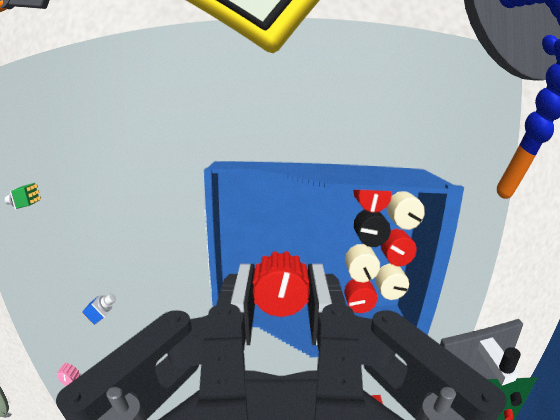

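The wrist view shows the knob held at (281,283) above the blue bin's free floor. The bin's front-left rim corner is at (206,166) and the stock lies to the right. I check the rim height and corner from two views.

Run:
```python
from h import *
P=pose(); a=ray("wrist",(206,166),P)
print(tri([a,ray("top",(118.9,172.8))]), onz(*a,.03))
# inner floor edge front-left corner (wrist ~ (219,183))
print(onz(*ray("wrist",(219,265),P),.003))
print(proj("wrist",np.array([.574,.3465,.03]),P),proj("wrist",np.array([.577,.3415,.003]),P))
```

```text
(array([0.57641453, 0.35175991, 0.02305133]), np.float64(0.0003202661825393358)) [0.57779813 0.35323719 0.03      ]
[0.5761557  0.26444019 0.003     ]
[201.14080829 175.86334125] [213.60746421 174.51424808]
```

{"api": "move_arm", "payload": {
  "moves": [
    [0,2,-50,0],
    [0,2,-80,0],
    [0,2,-89,0],
    [0,2,-89,0]
  ]
}}

```text
clock: 4.53
position: [0.628, 0.3113, 0.0238]
tool_rot: [3.141, 0.0, 1.571]
force: [0.2, 0.2, -0.1]
grip_width: 0.0264
finger_force: 35.1
```

{"api": "move_arm", "payload": {
  "moves": [
    [0,0,0,0],
    [0,0,0,0]
  ],
  "gripper": 0.5
}}

```text
clock: 4.78
position: [0.6282, 0.3117, 0.0243]
tool_rot: [3.141, -0.001, 1.571]
force: [0.5, -0.2, 0.1]
grip_width: 0.0425
finger_force: 0.0
```

{"api": "move_arm", "payload": {
  "moves": [
    [0,0,40,0],
    [0,0,100,0],
    [-20,-60,115,0],
    [-40,-120,115,0],
    [-60,-180,115,0],
    [-80,-240,115,0],
    [-100,-300,115,0],
    [-120,-360,115,0],
    [-140,-420,115,0],
    [-155,-480,115,0],
    [-160,-527,115,0],
    [-160,-527,115,0]
  ],
  "gripper": 0.5
}}

```text
clock: 6.28
position: [0.4667, -0.2199, 0.139]
tool_rot: [3.14, 0.002, 1.564]
force: [-0.8, 0.4, -0.7]
grip_width: 0.0427
finger_force: 0.0
```

Run:
```python
from h import *
P=pose(); w=grab_frame("wrist"); cv2.imwrite("pics/w3.png",w); print(P[0],monitor.observe()["tool_rot"])
t=grab_frame("top");s=grab_frame("side")
uv=proj("wrist",np.array([.468,-.216,.010]),P); c,n,cn=blob(w,"cream",uv,45); print("pred",uv,"blob",c,n)
o=ray("wrist",c,P); print("z.010",onz(*o,.010)*1000)
i=np.hstack([cv2.resize(x,None,fx=3,fy=3) for x in (t[80:190,90:210],s[80:190,200:320])]); cv2.imwrite("pics/c3.png",i)
```

```text
[ 0.46669616 -0.21988549  0.13903549] [3.14072429e+00 5.19358255e-04 1.56720349e+00]
pred [281.83935737 202.59626814] blob [281.08751334 205.33084312] 937
z.010 [ 467.36364945 -218.37872496   10.        ]
```

View pics/c3.png

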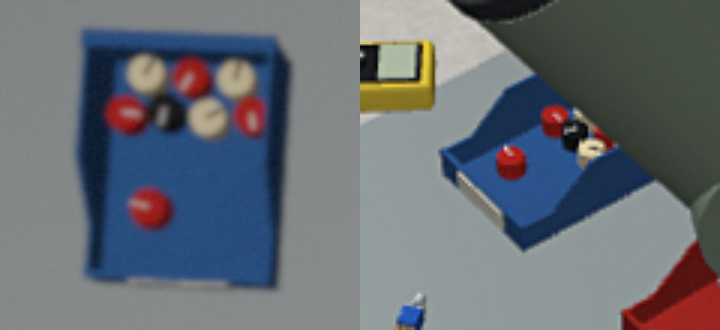

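View pics/w3.png

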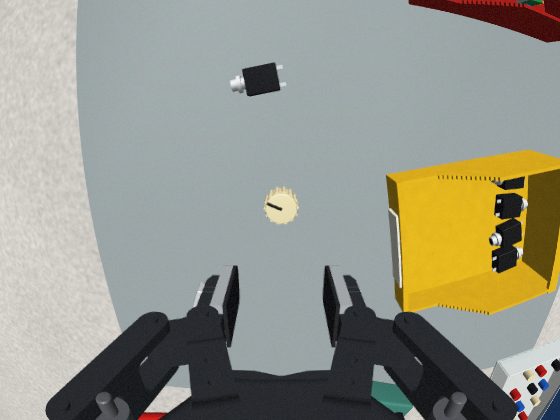

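The red knob stands in the blue bin's free area, upright. In the wrist view the cream knob is at (281,205) and the jack at (262,79).

{"api": "move_arm", "payload": {
  "moves": [
    [0,-2,-30,0],
    [0,-2,-80,0],
    [0,-2,-118,0],
    [0,-2,-118,0]
  ],
  "gripper": 0.75
}}

```text
clock: 6.92
position: [0.4668, -0.2158, 0.0187]
tool_rot: [-3.138, -0.002, 1.573]
force: [-0.0, -0.1, 0.4]
grip_width: 0.0644
finger_force: 0.0
```

{"api": "move_arm", "payload": {
  "moves": [
    [0,0,0,0],
    [0,0,0,0],
    [0,0,0,0],
    [0,0,0,0],
    [0,0,0,0]
  ],
  "gripper": 0
}}

```text
clock: 7.55
position: [0.4688, -0.2175, 0.022]
tool_rot: [3.139, 0.0, 1.571]
force: [-1.1, 2.2, 13.1]
grip_width: 0.0267
finger_force: 33.6
```

{"api": "move_arm", "payload": {
  "moves": [
    [0,0,55,0],
    [20,30,95,0],
    [40,90,95,0],
    [60,150,95,0],
    [80,210,95,0],
    [100,270,95,0],
    [120,330,95,0],
    [140,390,95,0],
    [155,440,95,0],
    [161,474,95,0],
    [161,474,95,0],
    [161,474,95,0]
  ]
}}

```text
clock: 9.05
position: [0.6288, 0.2557, 0.1161]
tool_rot: [3.141, 0.0, 1.57]
force: [0.9, -0.5, -0.4]
grip_width: 0.0261
finger_force: 34.8
```

{"api": "move_arm", "payload": {
  "moves": [
    [0,0,-20,0],
    [0,0,-65,0],
    [0,0,-89,0],
    [0,0,-89,0],
    [0,0,-89,0]
  ]
}}

```text
clock: 9.68
position: [0.6294, 0.2563, 0.0273]
tool_rot: [3.14, -0.0, 1.57]
force: [-0.4, 0.2, -0.2]
grip_width: 0.0261
finger_force: 42.6
```

{"api": "move_arm", "payload": {
  "moves": [
    [0,0,-1,0],
    [0,0,-1,0],
    [0,0,-1,0]
  ],
  "gripper": 0.5
}}

```text
clock: 10.05
position: [0.6289, 0.2566, 0.0257]
tool_rot: [3.141, -0.0, 1.571]
force: [-0.6, 0.3, -0.1]
grip_width: 0.0426
finger_force: 0.0
```

{"api": "move_arm", "payload": {
  "moves": [
    [0,0,40,0],
    [0,0,100,0],
    [-40,-10,115,-0.18],
    [-95,-22,115,-0.36],
    [-150,-35,115,-0.54],
    [-185,-44,115,-0.72],
    [-185,-44,115,-0.9],
    [-185,-44,115,-1.0],
    [-185,-44,115,-1.0],
    [-185,-44,115,-1.0]
  ],
  "gripper": 0.5
}}

```text
clock: 11.3
position: [0.4438, 0.2125, 0.1403]
tool_rot: [-3.142, -0.0, 0.573]
force: [-0.0, 0.1, -0.3]
grip_width: 0.0425
finger_force: 0.0
```

Run:
```python
from h import *
P=pose(); w=grab_frame("wrist"); print(P[0]*1000,monitor.observe()["tool_rot"])
t=grab_frame("top")
w4=cv2.resize(w,None,fx=1,fy=1); i=np.hstack([w,cv2.resize(t[80:190,110:190],(240,330)).copy() if 0 else np.vstack([cv2.resize(t[80:190,115:190],(225,330)),np.zeros((90,225,3),'uint8')])]); cv2.imwrite("pics/c4.png",i)
uv=proj("wrist",np.array([.4445,.2116,.014]),P); c,n,cn=blob(w,"blue",uv,55); r=cv2.minAreaRect(cn); print(uv,c,n,r)
q=cv2.boxPoints(r); print("corners z.018",[(onz(*ray("wrist",p,P),.018)[:2]*1000).round(1).tolist() for p in q]); print((onz(*ray("wrist",r[0],P),.018)*1000).round(1))
```

```text
[443.79093414 212.51664269 140.34798293] [-3.14146302e+00 -1.74186789e-04  5.72710738e-01]
[281.18133801 208.78522934] [281.24024641 211.74332649] 487 ((281.0, 212.0), (22.0, 22.0), 90.0)
corners z.018 [[446.3, 223.5], [455.9, 208.6], [440.1, 198.1], [430.2, 213.4]]
[443.2 210.9  18. ]
```

View pics/c4.png

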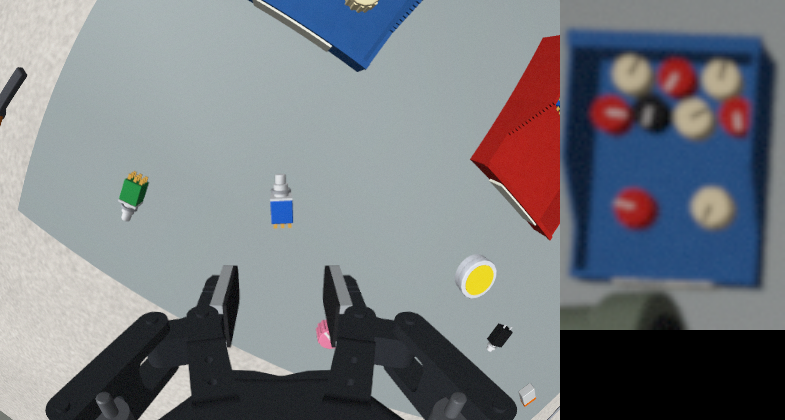

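Both knobs stand in the blue bin. The blue switch lies at (281,205) in the wrist view, aligned with the tool and midway between the jaws.

{"api": "move_arm", "payload": {
  "moves": [
    [0,-1,-60,0],
    [0,-1,-105,0],
    [0,-1,-121,0],
    [0,-1,-121,0]
  ]
}}

```text
clock: 11.9
position: [0.4439, 0.2111, 0.0193]
tool_rot: [-3.142, 0.001, 0.57]
force: [0.8, 0.3, -0.1]
grip_width: 0.0429
finger_force: 0.0
```

{"api": "move_arm", "payload": {
  "moves": [
    [0,0,0,0],
    [0,0,0,0],
    [0,0,0,0],
    [0,0,0,0],
    [0,0,0,0]
  ],
  "gripper": 0
}}

```text
clock: 12.52
position: [0.4445, 0.212, 0.0208]
tool_rot: [-3.142, -0.002, 0.571]
force: [-0.4, -1.6, 8.9]
grip_width: 0.0168
finger_force: 34.2
```

{"api": "move_arm", "payload": {
  "moves": [
    [0,0,50,0],
    [20,-20,95,-0.1],
    [60,-55,95,-0.25],
    [100,-95,95,-0.4],
    [140,-130,95,-0.55],
    [177,-164,95,-0.58],
    [177,-164,95,-0.58],
    [177,-164,95,-0.58],
    [177,-164,95,-0.58]
  ]
}}

```text
clock: 13.65
position: [0.6204, 0.0488, 0.1148]
tool_rot: [-3.141, -0.0, -0.008]
force: [-0.2, 1.9, -0.1]
grip_width: 0.017
finger_force: 34.9
```

Run:
```python
from h import *
P=pose(); w=grab_frame("wrist"); cv2.imwrite("pics/w5.png",w); s=monitor.observe(); print(P[0]*1000,s["tool_rot"],s["grip_width"])
```

```text
[620.35993187  48.76399065 114.81622565] [-3.14085905e+00 -1.96952156e-04 -7.75636083e-03] 0.017170543317654486
```

View pics/w5.png

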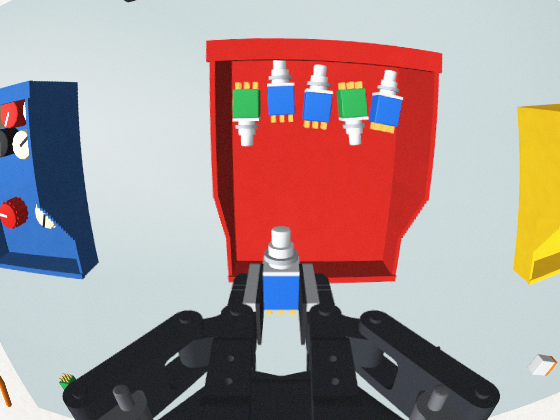

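The held switch is at (281,275), pointing to the rear of the red bin. The bin's front rim corners are at (229,282) and (396,281).

Run:
```python
from h import *
P=pose()
for a,b in(((229,282),(245,174.6)),((396,281),(305.9,176.3))):
    r=ray("wrist",a,P); print(tri([r,ray("top",b)]),onz(*r,.03)*1000)
```

```text
(array([0.57600281, 0.08665488, 0.03052441]), np.float64(0.001242498954732797)) [575.76688161  88.00514981  30.        ]
(array([ 0.57448546, -0.04184662,  0.0319932 ]), np.float64(0.0010178517361798276)) [573.65690081 -43.64085401  30.        ]
```

{"api": "move_arm", "payload": {
  "moves": [
    [0,-1,-50,0],
    [0,-1,-80,0],
    [0,-1,-90,0],
    [0,-1,-90,0]
  ]
}}

```text
clock: 14.2
position: [0.6208, 0.0467, 0.0247]
tool_rot: [3.142, -0.0, -0.009]
force: [-0.5, -0.1, -0.1]
grip_width: 0.0169
finger_force: 36.2
```

{"api": "move_arm", "payload": {
  "moves": [
    [0,0,0,0],
    [0,0,0,0],
    [0,0,0,0]
  ],
  "gripper": 0.32
}}

```text
clock: 14.58
position: [0.6209, 0.0466, 0.0247]
tool_rot: [-3.141, -0.001, -0.009]
force: [-0.2, 0.4, -0.5]
grip_width: 0.0273
finger_force: 0.0
```

{"api": "move_arm", "payload": {
  "moves": [
    [0,0,40,0],
    [0,0,90,0],
    [-25,30,115,0],
    [-55,75,115,0],
    [-85,120,115,0],
    [-120,165,115,0],
    [-155,210,115,0],
    [-190,250,115,0],
    [-225,280,115,0],
    [-229,285,115,0],
    [-229,285,115,0],
    [-229,285,115,0]
  ],
  "gripper": 0.32
}}

```text
clock: 16.08
position: [0.3928, 0.3305, 0.1395]
tool_rot: [-3.142, -0.001, -0.011]
force: [-0.1, -0.1, -0.2]
grip_width: 0.0273
finger_force: 0.0
```

Run:
```python
from h import *
P=pose(); w=grab_frame("wrist"); print(P[0]*1000,monitor.observe()["tool_rot"])
t=grab_frame("top")
i=np.hstack([w,np.vstack([cv2.resize(t[80:190,235:310],(225,330)),np.zeros((90,225,3),'uint8')])]); cv2.imwrite("pics/c6.png",i)
uv=proj("wrist",np.array([.389,.3323,.014]),P); c,n,cn=blob(w,"green",uv,55); r=cv2.minAreaRect(cn); print(uv,c,n,r)
q=cv2.boxPoints(r); print("corners z.018",[(onz(*ray("wrist",p,P),.018)[:2]*1000).round(1).tolist() for p in q]); print((onz(*ray("wrist",r[0],P),.018)*1000).round(1))
```

```text
[392.79756018 330.50637495 139.49479349] [ 3.14157315e+00 -4.45598380e-04 -1.11850082e-02]
[277.61173971 214.19959332] [279.89493433 216.23076923] 533 ((279.5799865722656, 215.0599822998047), (27.435747146606445, 21.77889060974121), 81.8698959350586)
corners z.018 [[400.0, 340.8], [402.4, 323.4], [379.0, 320.3], [376.4, 338.1]]
[389.6 330.7  18. ]
```

View pics/c6.png

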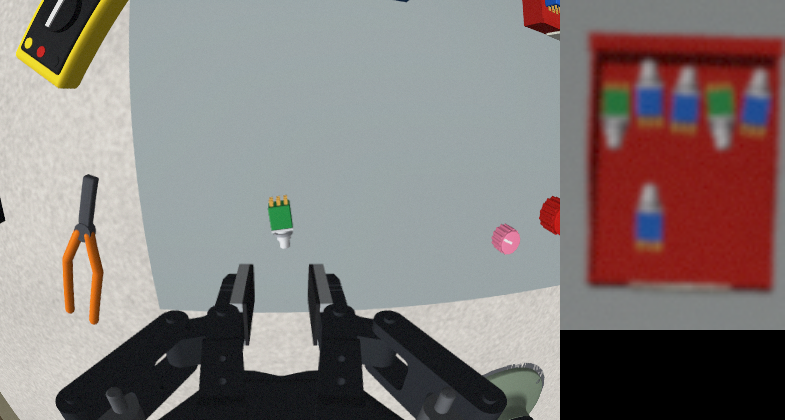

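The blue switch lies in the red bin's free area. The green switch is at (280,216) in the wrist view, tilted about +7° to the tool.

{"api": "move_arm", "payload": {
  "moves": [
    [-2,0,-30,0.13],
    [-2,0,-80,0.13],
    [-2,0,-112,0.13],
    [-2,0,-120,0.13],
    [-2,0,-120,0.13]
  ],
  "gripper": 0.5
}}

```text
clock: 16.8
position: [0.3904, 0.3311, 0.0197]
tool_rot: [3.141, -0.0, 0.12]
force: [0.2, 1.0, 0.5]
grip_width: 0.043
finger_force: 0.0
```

{"api": "move_arm", "payload": {
  "moves": [
    [0,0,0,0],
    [0,0,0,0],
    [0,0,0,0],
    [0,0,0,0],
    [0,0,0,0]
  ],
  "gripper": 0
}}

```text
clock: 17.42
position: [0.3902, 0.3319, 0.0205]
tool_rot: [-3.14, -0.001, 0.121]
force: [-0.6, -2.1, 11.0]
grip_width: 0.0173
finger_force: 34.2
```

{"api": "move_arm", "payload": {
  "moves": [
    [0,0,55,0],
    [10,-20,95,-0.05],
    [45,-65,95,-0.13],
    [80,-110,95,-0.13],
    [115,-155,95,-0.13],
    [150,-200,95,-0.13],
    [185,-245,95,-0.13],
    [215,-290,95,-0.13],
    [244,-333,95,-0.13],
    [244,-333,95,-0.13],
    [244,-333,95,-0.13]
  ]
}}

```text
clock: 18.8
position: [0.6336, -0.0011, 0.1147]
tool_rot: [-3.141, -0.0, -0.009]
force: [-0.2, 0.5, -0.9]
grip_width: 0.0168
finger_force: 35.0
```

{"api": "move_arm", "payload": {
  "moves": [
    [0,0,-20,0],
    [0,0,-65,0],
    [0,0,-90,0],
    [0,0,-90,0],
    [0,0,-90,0]
  ]
}}

```text
clock: 19.42
position: [0.6334, -0.0008, 0.0241]
tool_rot: [-3.141, 0.0, -0.008]
force: [0.8, -0.3, 0.1]
grip_width: 0.0171
finger_force: 40.2
```

{"api": "move_arm", "payload": {
  "moves": [
    [0,0,0,0],
    [0,0,0,0],
    [0,0,0,0]
  ],
  "gripper": 0.32
}}

```text
clock: 19.8
position: [0.6338, -0.0014, 0.0245]
tool_rot: [-3.141, -0.0, -0.009]
force: [0.5, 0.4, -0.3]
grip_width: 0.0275
finger_force: 0.0
```

{"api": "move_arm", "payload": {
  "moves": [
    [0,0,40,0],
    [0,0,90,0],
    [-35,-20,115,0.1],
    [-80,-45,115,0.2],
    [-125,-75,115,0.2],
    [-165,-100,115,0.2],
    [-180,-113,115,0.2],
    [-180,-113,115,0.2],
    [-180,-113,115,0.2]
  ],
  "gripper": 0.32
}}

```text
clock: 20.92
position: [0.4549, -0.1139, 0.1393]
tool_rot: [3.141, -0.001, 0.192]
force: [0.8, -0.2, -0.9]
grip_width: 0.0276
finger_force: 0.0
```

Run:
```python
from h import *
P=pose(); w=grab_frame("wrist"); print(P[0]*1000,monitor.observe()["tool_rot"])
t=grab_frame("top")
i=np.hstack([w,np.vstack([cv2.resize(t[80:190,235:310],(225,330)),np.zeros((90,225,3),'uint8')])]); cv2.imwrite("pics/c7.png",i)
uv=proj("wrist",np.array([.4536,-.1143,.008]),P); c,n,cn=blob(w,"black",uv,35); r=cv2.minAreaRect(cn); print(uv,c,n,r)
q=cv2.boxPoints(r); print("corners z.015",[(onz(*ray("wrist",p,P),.015)[:2]*1000).round(1).tolist() for p in q]); print((onz(*ray("wrist",r[0],P),.015)*1000).round(1))
```

```text
[ 454.91666832 -113.93053612  139.30024232] [ 3.14144615e+00 -3.23678205e-04  1.92138382e-01]
[279.83453029 209.00930359] [281.25339926 211.31396786] 809 ((281.5, 211.0), (32.0, 25.0), 90.0)
corners z.015 [[465.9, -103.0], [469.8, -122.9], [442.6, -128.5], [438.6, -108.0]]
[ 454.4 -115.5   15. ]
```

View pics/c7.png

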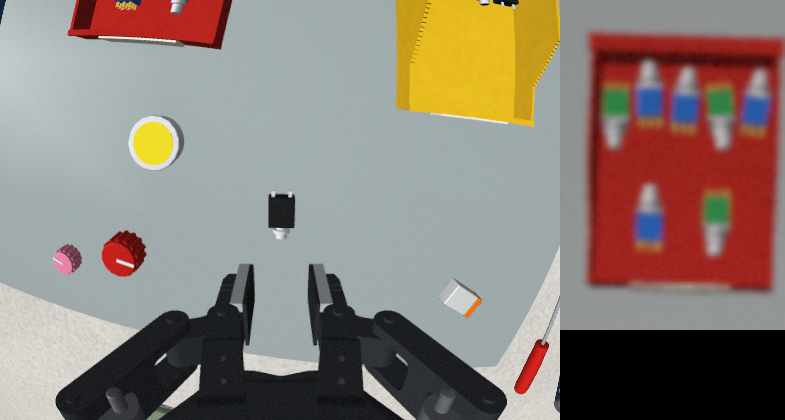

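Both switches lie in the red bin. The jack is at (281,211), aligned with the tool; the yellow bin's front rim corners are at (397,108) and (534,125).

Run:
```python
from h import *
P=pose()
for a,b in(((397,108),(378,186.3)),((534,125),(441,175))):
    r=ray("wrist",a,P); print(tri([r,ray("top",b)]),onz(*r,.03)*1000)
```

```text
(array([ 5.59023344e-01, -1.94901380e-01,  1.73328797e-04]), np.float64(0.0010028184325121025)) [ 555.79654339 -183.81533068   30.        ]
(array([ 0.58177941, -0.31785222,  0.0353136 ]), np.float64(0.0012209518870460088)) [ 584.05823437 -322.97586137   30.        ]
```

{"api": "move_arm", "payload": {
  "moves": [
    [0,0,-40,0],
    [0,0,-90,0],
    [0,0,-115,0],
    [0,0,-121,0],
    [0,0,-121,0]
  ],
  "gripper": 0.5
}}

```text
clock: 21.65
position: [0.4541, -0.1145, 0.0186]
tool_rot: [3.141, -0.0, 0.191]
force: [-0.1, 0.3, -0.6]
grip_width: 0.0429
finger_force: 0.0
```

{"api": "move_arm", "payload": {
  "moves": [
    [0,0,0,0],
    [0,0,0,0],
    [0,0,0,0],
    [0,0,0,0],
    [0,0,0,0]
  ],
  "gripper": 0
}}

```text
clock: 22.28
position: [0.4544, -0.1144, 0.0193]
tool_rot: [3.141, -0.002, 0.191]
force: [-1.0, 0.8, 7.5]
grip_width: 0.0209
finger_force: 34.0
```

{"api": "move_arm", "payload": {
  "moves": [
    [0,0,55,0],
    [15,-10,95,0],
    [55,-40,95,0],
    [100,-75,95,0],
    [140,-108,95,0],
    [169,-130,95,0],
    [169,-130,95,0],
    [169,-130,95,0]
  ]
}}

```text
clock: 23.28
position: [0.6224, -0.2441, 0.1137]
tool_rot: [-3.141, 0.0, 0.191]
force: [-0.3, 0.5, 0.2]
grip_width: 0.0207
finger_force: 35.1
```

{"api": "move_arm", "payload": {
  "moves": [
    [0,0,-20,0],
    [0,0,-65,0],
    [0,0,-90,0],
    [0,0,-91,0],
    [0,0,-91,0]
  ]
}}

```text
clock: 23.9
position: [0.6227, -0.2446, 0.0225]
tool_rot: [3.141, -0.0, 0.191]
force: [0.4, -0.3, -0.3]
grip_width: 0.0211
finger_force: 40.7
```

{"api": "move_arm", "payload": {
  "moves": [
    [0,0,0,0],
    [0,0,0,0],
    [0,0,0,0]
  ],
  "gripper": 0.4
}}

```text
clock: 24.28
position: [0.6229, -0.2445, 0.0226]
tool_rot: [3.142, -0.0, 0.191]
force: [-0.1, -0.3, 0.5]
grip_width: 0.0343
finger_force: 0.0
```

{"api": "move_arm", "payload": {
  "moves": [
    [0,0,40,0],
    [0,0,90,0],
    [-50,0,140,0],
    [-100,0,170,0],
    [-140,10,180,0],
    [-160,10,180,0],
    [-160,10,180,0],
    [-160,10,180,0]
  ]
}}

```text
clock: 25.28
position: [0.4635, -0.2345, 0.2024]
tool_rot: [3.141, -0.0, 0.191]
force: [0.5, -0.7, -0.8]
grip_width: 0.0339
finger_force: 0.0
```

Run:
```python
from h import *
t=grab_frame("top");s=grab_frame("side"); a=cv2.resize(t[80:290,100:470],None,fx=1.6,fy=1.6); b=cv2.resize(s[80:380,140:460],(0,0),fx=.7,fy=.7)
cv2.imwrite("pics/end.png",np.vstack([a,cv2.copyMakeBorder(b,0,0,0,a.shape[1]-b.shape[1],cv2.BORDER_CONSTANT)]))
```

```text
(no output)
```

View pics/end.png

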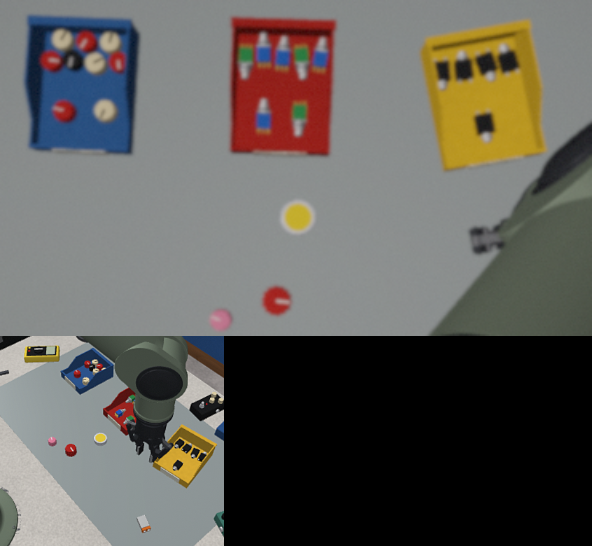

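All five parts lie in the right bins: knobs at (64,110) and (105,110), switches at (263,117) and (300,117), jack at (485,125). The tin, the battery, the pink knob and the big red knob are still in place, so I hand the job in.

```bash
python3 -c "from workcell import bot; print(bot.job_done())"
```

```text
the job is handed in; nothing more can be done
None
```

I put all five parts in their bins: both knobs with the knobs, both footswitches with the footswitches, and the jack with the jack sockets. The battery, flux tin and look-alike knobs are untouched, and I handed the job in at about 25 s of the 112 s allowed.

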